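# Lock a jig slide with a ball-lock pin

## Task

Push the jig's slide fully home, then take the ball-lock pin from its stand by squeezing its side button in, feel it gently down through the holes of the jig and the slide until its collar sits flat on the jig, and let go so that the balls spring out and lock it. Do not force the pin or the jig, and leave the things round about where they are.

Things in the scene. Friction and masses are not known exactly. Their poses are not given: they have to be found in the camera images.
- jig: Steel base plate of the jig, 130 (x) x 120 (y) x 12 mm, fixed; its -x side faces the robot. Origin: centre of its underside, z up. On it stands a steel clevis head, 50 (x) x 68 (y) mm, top at z = 62 mm. The head's centre lies at x = 0 of the jig, but is shifted along the jig's y by up to 14 mm either way: this is not in the measured poses and must be seen or felt. It cannot be moved.
- jig_top (a point): Point 62 mm above the jig's origin, at the height of the head's top face, over the middle of the base plate (not of the shifted head). Axes of the jig. The head has an upper plate (z -8 to 0 mm from here) and a lower one (-26 to -18), each with a vertical, sharp-edged 13.5 mm through hole at the head's own centre; clear space of 24 mm below the lower plate.
- jig_cheeks (a point): Point 40 mm above the jig's origin, over the middle of the base plate. The head's two upright cheeks run along x, 50 mm long, outer faces 34 mm either side of the head's own centre along y, free to touch from outside from 16 mm below this point (below that, bolted feet) to 22 mm above. Touching both tells the head's shift.
- jig_slide (a joint): How far the slide is out, in m, towards -x of the jig (starts 20 to 45 mm out): an aluminium bar 26 mm wide, 8 thick, running along x through the head between its plates, on the head's centre line, with a 13.5 mm hole, chamfered 1.5 mm. At 0 the holes are in line; its stop is at -0.0022, 2.2 mm past line; the pin's tapered nose draws it back into line. 2.5 N of friction hold it.
- jig_lug (a point): Fixed point of the jig, 66 mm above its origin and 55 mm towards -x from the middle of the base plate: where the robot-side face of the slide's lug is when the slide's value is 0 (when out by d, the lug is d farther to -x; sideways it is shifted with the head). The lug: upright, 10 (x) x 34 (y) mm, 45 to 78 mm above the jig's origin. Push this face towards +x of the jig.
- pin: Ball-lock pin, 0.16 kg, standing upright in its stand. Origin: on its axis, under its round collar (34 mm diameter, 5 thick), z up along it. Below: 12 mm shank to z = -36 mm, tapered nose to -45, where it is 9.2 mm across. Two balls stand out along x to 10 mm from the axis at z = -28 to -34: with them out the pin neither enters the 13.5 mm holes nor leaves them.
- pin_grip (a point): Where to squeeze the pin, along the pin's y: 28 mm above the collar's underside, at the height of the button's middle, 0.5 mm from the axis towards the button (+y), the middle of the squeezed width. Axes of the pin. The dark steel grip block is 22 (x) x 20 (y) mm and reaches from the collar to 43 mm above its underside; the button is on its +y face.
- pin_button (a joint): How far the pin's side button is pressed in, in m: 0 out, 0.006 fully in; spring 5 N at 0, 10 N fully in. The button is 14 (x) x 22 (z) mm, 17 to 39 mm above the collar's underside; its face is 17 mm from the axis when out, 11 when in, so the squeezed width goes from 27 to 21 mm. Pressed by more than 5 mm the balls lie inside the shank; released, they come out.
- stand: Grey plastic stand for the pin, fixed: block 60 x 60 mm, 70 mm high, on a foot 76 x 76 x 6 mm, with a 25 mm through hole in which the pin stands loosely, its collar resting on the top. Origin: centre of the underside. It stands left or right in front of the jig. (Room: right of the jig, from x = 0.47 m back, stands a clear tub with 128 mm walls.)
- screw_box: Card box of screws, 44x60x38 mm, a bystander; origin at the centre of its underside.
- white_tape: White roll of tape lying flat, 55x58x26 mm, a bystander; origin at the centre of its underside.
- oiler: Small amber dropper bottle, 34 mm diameter, 102 mm high, a bystander; origin at the centre of its underside.
- nut_jar: Glass jar with a white lid, 56 mm diameter, 70 mm high, a bystander; origin at the centre of its underside.

How it is judged:
On the way, in this order (a step that is already met when the one before it is completed fails the run):
1. the slide is pushed home (drawn out by less than 2 mm) (value of joint jig_slide below 0.002 m), for 0.2 s.
2. with its button pressed in, the pin has entered the jig: its collar is less than 34 mm above the head's top and within 25 mm sideways of the jig's centre (value of joint pin_button above 0.004 m and z of pin in the frame of jig_top between 0.004 and 0.034 m and horizontal distance between pin and jig_top below 0.025 m), for 0.05 s.
At the end, for the whole second after the job is handed in: The pin stands upright (within 4 degrees) through head and slide, within 20 mm sideways of the base plate's middle, its collar down on the head's top (within 2.5 mm), its button out again (less than 1 mm in); the slide still home (less than 2 mm out); the pin at rest, released (z of pin in the frame of jig_top between -0.002 and 0.0025 m and horizontal distance between pin and jig_top below 0.02 m and angle between pin's own z axis and vertical below 0.07 rad and value of joint pin_button below 0.001 m and value of joint jig_slide below 0.002 m and linear speed of pin below 0.01 m/s and contact force between the fingers and pin below 0.1 N); the robot touches nothing.
It fails at once if the pin is forced: more than 40 N between the pin and the jig (contact force between pin and jig above 40 N).
It fails at once if the robot's fingers force the jig: more than 40 N (contact force between the fingers and jig above 40 N).
It fails at once if a bystander (screw box, tape roll, dropper bottle, jar) is moved by more than 25 mm (distance of any of screw_box, white_tape, oiler, nut_jar from where it was at the start of the episode above 0.025 m).
It also fails if it takes over 72 s, if anything falls off the work surface, if the arm or the gripper's body presses on something with over 40 N, if the wrist force passes 120 N, or if a joint passes its speed limit or range.

## Robot

A 6-joint arm with a two-finger parallel gripper is mounted at the origin on a cart in front of the work surface, level with it; the furniture and walls round the work are solid. World frame = base frame: x ahead of the robot, y to its left, z up, the work surface at z = 0. Lengths are in m, angles in rad, forces in N, time in s.
With the tool pointing down it reaches from about 0.25 to 0.725 m from the base axis. Payload 4 kg.
Tool frame: the origin (TCP) lies midway between the tips of the shut fingers; the grasp point (between the pads) lies 19 mm behind it; z points along the fingers, y is the line along which they close (so a half turn about z gives the same grasp; the last joint's range is limited). The gripper opens to 85 mm and grips with 20 to 120 N. Pads are 22 mm wide; open, the fingers measure 114 mm over their backs; the gripper's body (76 mm by 85 mm) begins 54 mm behind the grasp point. The pads swing forward as they close: fully open they stand 13 mm farther back than shut.
Start: joints at [1.307, 0.241, 0.005, 1.335, 0, 1.571], TCP at [0.13, 0.483, 0.231] pointing down, gripper open.
Joint ranges: [-2.72, 2.72], [-1.05, 1.87], [-1.09, 1.28], [-1.99, 2.15], [-1.42, 1.44], [-3.14, 3.14]. Speed limits (rad/s): [2.79, 2.79, 3.14, 3.14, 3.14, 3.14].

## Interface

Orientations are given as a unit quaternion [x, y, z, w].
In Python, from workcell import get_obs, camera, job_done, silhouettes gives the robot as it stands. The module is installed in compiled form; this text tells all that it offers.
- The arm moves only by the tool drive_tool, never from a script. Its argument "increments" is a list of rows, each a list of 3 entries, a list of its own where there are three numbers: the shift along the world's x, y, z in mm, then the turn, a rotation vector about the world's x, y, z in degrees, then the opening, from 0 (shut) to 1 (fully open). A call has 1 to 8 rows; each row shifts and turns the commanded pose from where the row before left it; what a row does not reach is not made up. A row lasts 1/12 s, in which the tool goes at most 41.7 mm and 7.16 degrees, less where a joint would pass 70% of its speed; a pose out of reach is approached as far as the arm can. A call is refused whole if a number of a shift passes 41.7 or a number of a turn 7.16, either way. A call with a gripper value outside its range is refused whole. The fingers move at their own pace and stop on an object; the grip force is fixed at half the most. Time passes only in rows, so rows that do not move let the fingers close. It gives the time, the measured TCP pose, the force, the opening and the grip force at its end, in the units of the state.
- get_obs(): the state, without advancing time (a new reading comes with each control period).
- camera(name): name is "scene" or "top" or "wrist"; returns a dict with "image" (400x640x3 uint8, red, green, blue), "K" (3x3 intrinsics, pixels), "k1" (the pictures are not rectified: a ray, as slopes to the right and down, at radius r is drawn at 1 + k1 r^2 times it, then the intrinsics apply), "view" (4x4, takes a point from world to camera coordinates). Camera axes: x right, y down, z forward; pixel columns grow to the right and rows downward; lengths in m; the calibration is good to about 2 mm. A picture is of the moment at which its call begins. There is no depth.
- job_done(): hands the job in; it is judged then, once.
Trained networks look in a picture, given as the dict that the camera call returned (one of the last four; its "shot" number tells which), for a name from the list of things; names that differ only in an ending like _2 or _b are one class to them, and where a whole thing is asked for, a point or a joint stands for the part that bears it (a point fixed in the world has none). Each returns a list of dicts, best first, with "conf" (0 to 1); they miss things now and then, are a little off and sometimes report something else, mostly with a low value. They report only what shows in the picture. A call takes as long as a camera call.
- silhouettes(query, picture): "region" (400x640 bool, what is visible of it) and "bbox" ([left, top, right, bottom] in pixels, round what is visible of it).
The state is a dict: "clock": time; "joint_pos": joint angles; "joint_vel": joint speeds; "tau": joint torques, N m; "eef_pos": TCP position; "tool_rot": TCP orientation; "ft_force": force on the tool from outside, world axes, zero at the start; "ft_torque": the same for the moment, N m; "grip_width": finger opening in m; "grasp_force": force on a finger pad.
Only numpy, scipy, OpenCV 4.12 (cv2) and the standard library are available. Lean on these libraries where they do the work, as an engineer would, in place of code of your own. Each camera call takes 0.05 s, during which the arm holds its last target. There are 200 camera calls.

## Working session

There is one attempt and no reset: what is moved stays moved. The work goes in short steps, Python scripts to look and compute and a tool call to move; the robot and the scene stay as the last step left them, time stands still between calls to the robot, and variables do not carry over. Pictures are saved under pics/ and viewed, at most 10 in all, crops included, and the job is handed in when it is done.

Besides the shell and the picture viewer there is one more tool, called after "Emit:" by a JSON object that holds its "method" and its "body", one argument or row to a line. drive_tool: Moves the arm, as the interface text tells. Its arguments: {"type":"object","properties":{"increments":{"type":"array"}},"required":["increments"]}

```bash
mkdir -p pics; cat > h.py <<'E'
import numpy as np, cv2
from workcell import get_obs, camera, job_done, silhouettes
def save(p,n,crop=None):
    im=p["image"][...,::-1]
    if crop: im=cv2.resize(im[crop[1]:crop[3],crop[0]:crop[2]],None,fx=crop[4],fy=crop[4],interpolation=cv2.INTER_CUBIC)
    cv2.imwrite("pics/"+n+".png",im)
def ray(p,uv):
    d=np.linalg.inv(p["K"])@np.array([uv[0],uv[1],1.]); d=d[:2]/d[2]; rd=np.hypot(*d); r=rd
    for _ in range(20): r=rd/(1+p["k1"]*r*r)
    d=d*(r/rd if rd>0 else 1); V=p["view"]; R=V[:3,:3]
    return -R.T@V[:3,3], R.T@np.array([d[0],d[1],1.])
def onz(p,uv,z):
    o,d=ray(p,uv); return o+d*(z-o[2])/d[2]
def proj(p,X):
    X=np.atleast_2d(X); c=X@p["view"][:3,:3].T+p["view"][:3,3]; s=c[:,:2]/c[:,2:]
    s=s*(1+p["k1"]*(s**2).sum(1,keepdims=True)); return s@np.diag([p["K"][0,0],p["K"][1,1]])+p["K"][:2,2]
E
python3 - <<'E'
from h import *
o=get_obs(); print({k:np.round(v,3) for k,v in o.items()})
for c in ["scene","top"]:
    p=camera(c); save(p,c+"0"); print(c,p["K"].round(1).tolist(),p["k1"],p["view"].round(3).tolist())
    for q in ["jig","jig_slide","pin","pin_button","stand","screw_box","white_tape","oiler","nut_jar"]:
        s=silhouettes(q,p)
        print(q,[(round(x["conf"],2),np.round(x["bbox"]).tolist(),int(x["region"].sum())) for x in s[:2]])
E
```

```text
{'clock': np.float64(0.0), 'joint_pos': array([ 1.307,  0.241,  0.004,  1.335, -0.   ,  1.571]), 'joint_vel': array([-0.   , -0.001,  0.   ,  0.002,  0.001, -0.001]), 'tau': array([-0.0000e+00, -3.7232e+01,  2.5241e+01,  1.7000e-02, -0.0000e+00,
       -0.0000e+00]), 'eef_pos': array([0.13 , 0.482, 0.23 ]), 'tool_rot': array([ 0.131,  0.991, -0.001, -0.   ]), 'ft_force': array([-0.86 ,  0.294, -0.236]), 'ft_torque': array([ 0.014,  0.004, -0.013]), 'grasp_force': np.float64(0.0), 'grip_width': np.float64(0.085)}
scene [[506.0, 0.0, 317.7], [0.0, 506.0, 203.8], [0.0, 0.0, 1.0]] -0.04680183290370236 [[0.833, -0.553, -0.003, -0.42], [-0.422, -0.632, -0.65, 0.256], [0.357, 0.542, -0.76, 1.13], [0.0, 0.0, 0.0, 1.0]]
jig [(0.72, [331.0, 181.0, 394.0, 234.0], 1926)]
jig_slide [(0.71, [334.0, 187.0, 379.0, 208.0], 223)]
pin [(0.7, [344.0, 286.0, 363.0, 309.0], 312)]
pin_button [(0.39, [334.0, 179.0, 395.0, 231.0], 1946)]
stand []
screw_box [(0.84, [265.0, 181.0, 292.0, 212.0], 458)]
white_tape [(0.72, [310.0, 248.0, 330.0, 277.0], 375), (0.22, [266.0, 180.0, 290.0, 211.0], 450)]
oiler [(0.56
[... 189 characters left out ...]
, 1.0]] -0.022494724484778524 [[0.008, -1.0, -0.002, -0.036], [-0.992, -0.008, -0.126, 0.518], [0.126, 0.003, -0.992, 1.087], [0.0, 0.0, 0.0, 1.0]]
jig [(0.73, [297.0, 138.0, 347.0, 190.0], 1790)]
jig_slide [(0.59, [254.0, 189.0, 269.0, 199.0], 118), (0.46, [310.0, 150.0, 327.0, 188.0], 254)]
pin [(0.59, [403.0, 228.0, 417.0, 240.0], 94)]
pin_button [(0.65, [297.0, 140.0, 346.0, 187.0], 1753)]
stand [(0.93, [385.0, 221.0, 420.0, 252.0], 587)]
screw_box [(0.78, [264.0, 211.0, 288.0, 232.0], 342)]
white_tape [(0.63, [340.0, 227.0, 361.0, 243.0], 150), (0.39, [404.0, 226.0, 413.0, 238.0], 129)]
oiler [(0.45, [254.0, 183.0, 268.0, 198.0], 138)]
nut_jar [(0.62, [218.0, 233.0, 241.0, 252.0], 377)]
```

```bash
python3 - <<'E'
from h import *
p=camera("scene"); q=camera("top")
a=cv2.resize(p["image"][140:330,210:420,::-1],None,fx=3.7,fy=3.1,interpolation=cv2.INTER_CUBIC)
save(p,"s1",(210,140,420,330,3.1)); save(q,"t1",(205,120,430,270,3.5))
E
```

```text
(no output)
```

View pics/s1.png

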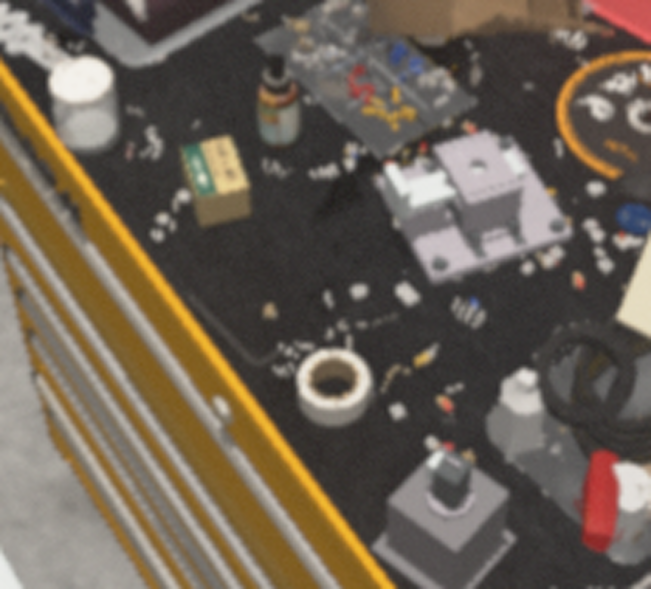

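View pics/t1.png

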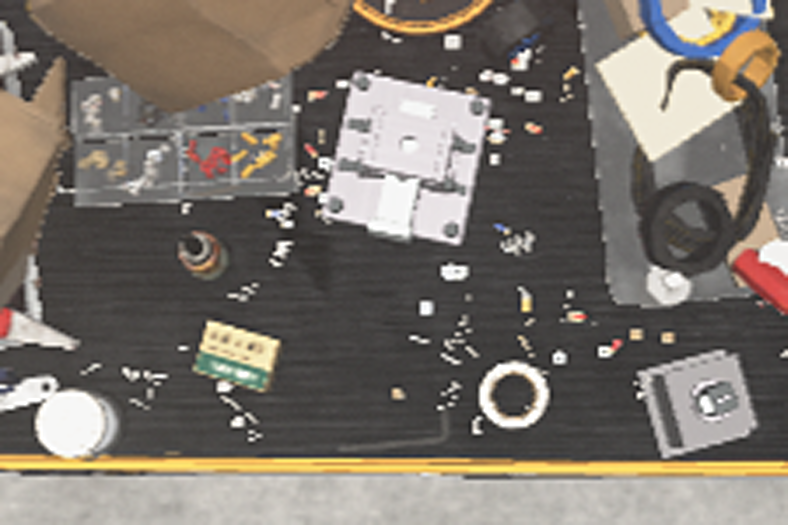

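The scene crop shows the jig (yawed clockwise), the slide lug on its robot side, and the pin upright in its stand. In the top crop the hole is at about full-pixel (321.6,161), the base corners at (308,141), (345,149), (337,189) and (297,182), and the pin at (409,234).

```bash
python3 - <<'E'
from h import *
q=camera("top"); f=lambda u,v:(205+u/3.5,120+v/3.5)
C=np.array([onz(q,f(*c),.012)[:2] for c in [(360,72),(490,100),(463,243),(322,218)]])
print("base",C.round(3).tolist(),C.mean(0).round(4),[np.linalg.norm(C[i]-C[i-1]).round(4) for i in range(4)])
print("yaw",[np.degrees(np.arctan2(*(C[a]-C[b])[::-1])).round(1) for a,b in [(0,3),(1,2)]],[np.degrees(np.arctan2(*(C[a]-C[b])[::-1])-np.pi/2).round(1) for a,b in [(0,1),(3,2)]])
print("hole",onz(q,f(408,143),.062).round(4)); print("lug face",onz(q,f(390,241),.078).round(4),onz(q,f(395,180),.078).round(4))
print("pin",onz(q,f(716,402),.119).round(4))
S=np.array([onz(q,f(*c),.076)[:2] for c in [(640,375),(735,349),(758,427),(665,459)]]) 
print("stand",S.round(3).tolist(),S.mean(0))
for n,z in [("white_tape",.026),("screw_box",.038),("oiler",.1),("nut_jar",.07)]:
    s=silhouettes(n,q)
    if s: b=s[0]["bbox"]; print(n,onz(q,((b[0]+b[2])/2,(b[1]+b[3])/2),z).round(3))
w=camera("wrist"); V=w["view"]; T=get_obs()
print("wristcam",(-V[:3,:3].T@V[:3,3]-T["eef_pos"]).round(3),V[:3,:3].round(2).tolist(),w["K"].round(0).tolist())
E
```

```text
base [[0.698, 0.011], [0.675, -0.1], [0.551, -0.077], [0.572, 0.042]] [ 0.624  -0.0311] [np.float64(0.1304), np.float64(0.1136), np.float64(0.1255), np.float64(0.1206)]
yaw [np.float64(-13.5), np.float64(-10.4)] [np.float64(-12.1), np.float64(-9.7)]
hole [ 0.6253 -0.0306  0.062 ]
lug face [ 0.5423 -0.017   0.078 ] [ 0.5915 -0.0205  0.078 ]
pin [ 0.4156 -0.2636  0.119 ]
stand [[0.438, -0.214], [0.459, -0.289], [0.398, -0.306], [0.373, -0.233]] [ 0.41682868 -0.26029796]
white_tape [ 0.416 -0.118  0.026]
screw_box [0.449 0.099 0.038]
nut_jar [0.396 0.224 0.07 ]
wristcam [-0.071  0.019  0.143] [[0.26, 0.97, -0.0], [0.92, -0.25, 0.29], [0.28, -0.08, -0.96]] [[290.0, 0.0, 318.0], [0.0, 290.0, 199.0], [0.0, 0.0, 1.0]]
```

Emit:
{"method": "drive_tool", "body": {
  "increments": [
    [[25, -30, 2], [0, 0, 0.5], 0],
    [[25, -30, 2], [0, 0, 0.5], 0],
    [[25, -30, 2], [0, 0, 0.5], 0],
    [[25, -30, 2], [0, 0, 0.5], 0],
    [[25, -30, 2], [0, 0, 0.5], 0],
    [[25, -30, 2], [0, 0, 0.5], 0],
    [[25, -30, 2], [0, 0, 0.5], 0],
    [[25, -30, 2], [0, 0, 0], 0]
  ]
}}

```text
clock: 2.07
eef_pos: [0.3312, 0.2411, 0.2477]
tool_rot: [0.101, 0.995, 0.0, 0.0]
ft_force: [0.6, 0.8, -0.2]
grip_width: -0.0001
grasp_force: 0.0
```

Emit:
{"method": "drive_tool", "body": {
  "increments": [
    [[25, -30, 0], [0, 0, 0], 0],
    [[25, -30, 0], [0, 0, 0], 0],
    [[25, -30, 0], [0, 0, 0], 0],
    [[25, -30, 0], [0, 0, 0], 0],
    [[25, -30, 0], [0, 0, 0], 0],
    [[25, -30, 0], [0, 0, 0], 0],
    [[25, -30, 0], [0, 0, 0], 0],
    [[25, -30, 0], [0, 0, 0], 0]
  ]
}}

```text
clock: 2.73
eef_pos: [0.5314, 0.0009, 0.2474]
tool_rot: [0.101, 0.995, 0.0, 0.0]
ft_force: [1.2, 1.3, 0.3]
grip_width: 0.0002
grasp_force: 0.0
```

Emit:
{"method": "drive_tool", "body": {
  "increments": [
    [[10, -30, -5], [0, 0, 0], 0],
    [[0, 0, 0], [0, 0, 0], 0],
    [[0, 0, 0], [0, 0, 0], 0],
    [[0, 0, 0], [0, 0, 0], 0]
  ]
}}

```text
clock: 3.07
eef_pos: [0.5399, -0.0271, 0.2421]
tool_rot: [0.101, 0.995, 0.0, -0.001]
ft_force: [-0.1, 0.4, 0.3]
grip_width: 0.0004
grasp_force: 0.0
```

```bash
python3 - <<'E'
from h import *
p=camera("wrist"); save(p,"w1"); print(p["view"].round(4).tolist(),get_obs()["eef_pos"])
s=silhouettes("jig",p); print([(x["conf"],x["bbox"]) for x in s])
np.savez("w1.npz",**{k:p[k] for k in ["K","k1","view"]})
E
```

```text
[[0.2027, 0.9792, -0.0002, -0.0828], [0.9377, -0.194, 0.2883, -0.5524], [0.2823, -0.0586, -0.9575, 0.2354], [0.0, 0.0, 0.0, 1.0]] [ 0.53988279 -0.02651258  0.24238797]
[(0.64, [283.2, 182.4, 375.2, 271.0])]
```

View pics/w1.png

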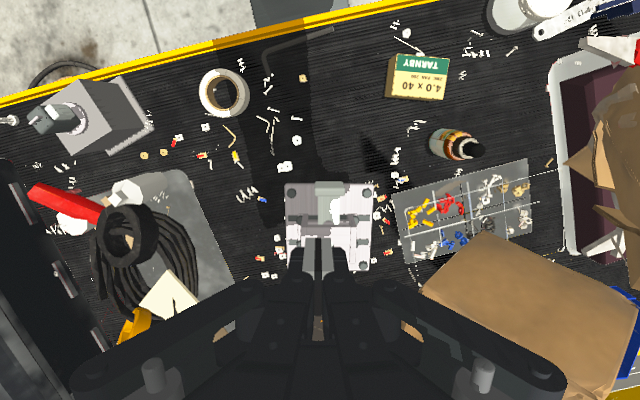

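The jig sits at (283–376,182–271), its hole hidden by the fingers; the pin is at about (50,118). I'll shift forward to uncover the hole.

Emit:
{"method": "drive_tool", "body": {
  "increments": [
    [[30, -3, -6], [0, 0, 0], 0],
    [[30, -3, -6], [0, 0, 0], 0],
    [[0, 0, 0], [0, 0, 0], 0],
    [[0, 0, 0], [0, 0, 0], 0],
    [[0, 0, 0], [0, 0, 0], 0]
  ]
}}

```text
clock: 3.58
eef_pos: [0.5997, -0.0321, 0.2304]
tool_rot: [0.1, 0.995, 0.0, -0.0]
ft_force: [-0.8, -0.5, 0.6]
grip_width: -0.0003
grasp_force: 0.0
```

```bash
python3 - <<'E'
from h import *
p=camera("wrist"); save(p,"w2",(255,85,395,235,4)); print(get_obs()["eef_pos"])
np.savez("w2.npz",**{k:p[k] for k in ["K","k1","view"]})
E
```

```text
[ 0.59960613 -0.03227102  0.23101195]
```

View pics/w2.png

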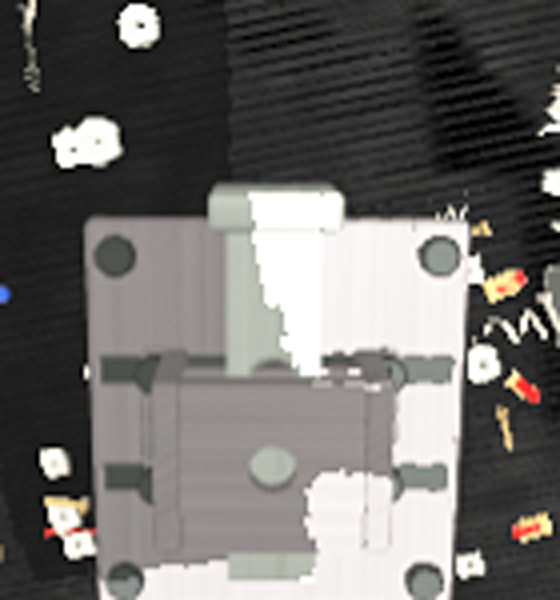

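The hole is clear at crop (272,467), the near base corners are at (86,218) and (470,220), and the lug spans x 209–344 at y 185–230.

```bash
python3 - <<'E'
from h import *
p=dict(np.load("w2.npz")); f=lambda u,v:(255+u/4,85+v/4)
for n,u,v,z in [("cornL",86,218,.012),("cornR",470,220,.012),("sideR",462,420,.012),("sideL",96,540,.012),("boltnl",115,256,.012),("boltnr",440,256,.012),("boltfl",124,582,.012),("boltfr",424,582,.012),("hole",272,467,.062),("headR",395,460,.062),("headL",152,460,.062),("headNl",165,375,.062),("headFl",165,552,.062),("headNr",385,382,.062),("lugtopL",210,188,.078),("lugtopR",344,188,.078),("lugfarL",210,230,.078),("lugfarR",344,230,.078)]:
    print(n,onz(p,f(u,v),z)[:2].round(4))
b=[onz(p,f(u,v),.012)[:2] for u,v in [(115,256),(440,256),(124,582),(424,582)]]
for i,j in [(0,1),(2,3),(2,0),(3,1)]: d=b[i]-b[j]; print(np.linalg.norm(d),np.degrees(np.arctan2(d[1],d[0])))
print("c",np.mean(b,0))
E
```

```text
cornL [ 0.5497 -0.0736]
cornR [0.5739 0.0417]
sideR [0.6364 0.0298]
sideL [ 0.6529 -0.0957]
boltnl [ 0.5628 -0.0676]
boltnr [0.583 0.031]
boltfl [ 0.6694 -0.0901]
boltfr [0.6897 0.0088]
hole [ 0.6242 -0.0312]
headR [0.6291 0.003 ]
headL [ 0.6154 -0.0637]
headNl [ 0.5924 -0.0548]
headFl [ 0.6431 -0.0663]
headNr [0.6064 0.0041]
lugtopL [ 0.5448 -0.0313]
lugtopR [0.5515 0.0013]
lugfarL [ 0.555  -0.0335]
lugfarR [ 5.617e-01 -5.000e-04]
0.1006126088363036 -101.546652148247
0.10093407723780583 -101.56640078962691
0.10892960597926772 -11.896213308198387
0.10896290874045567 -11.727070574910314
c [ 0.62623499 -0.02947209]
```

Emit:
{"method": "drive_tool", "body": {
  "increments": [
    [[-34, 10, -10], [0, 0, 0], 0],
    [[-34, 10, -10], [0, 0, 0], 0],
    [[-18, 4, -12], [0, 0, 0], 0],
    [[0, 0, -35], [0, 0, 0], 0],
    [[0, 0, -35], [0, 0, 0], 0],
    [[0, 0, -35], [0, 0, 0], 0],
    [[0, 0, -34], [0, 0, 0], 0],
    [[0, 0, 0], [0, 0, 0], 0]
  ]
}}

```text
clock: 4.3
eef_pos: [0.5083, -0.0088, 0.0546]
tool_rot: [0.101, 0.995, -0.0, -0.005]
ft_force: [-1.3, -0.2, -0.6]
grip_width: -0.0002
grasp_force: 0.0
```

Emit:
{"method": "drive_tool", "body": {
  "increments": [
    [[9.8, -2, 0], [0, 0, 0], 0],
    [[9.8, -2, 0], [0, 0, 0], 0],
    [[4.9, -1, 0], [0, 0, 0], 0],
    [[4.9, -1, 0], [0, 0, 0], 0],
    [[3.9, -0.8, 0], [0, 0, 0], 0],
    [[3.9, -0.8, 0], [0, 0, 0], 0],
    [[0, 0, 0], [0, 0, 0], 0]
  ]
}}

```text
clock: 4.88
eef_pos: [0.5526, -0.017, 0.0601]
tool_rot: [0.101, 0.995, -0.0, 0.001]
ft_force: [0.4, -0.5, 0.4]
grip_width: -0.0003
grasp_force: 0.0
```

Emit:
{"method": "drive_tool", "body": {
  "increments": [
    [[2.9, -0.6, 0], [0, 0, 0], 0],
    [[2.9, -0.6, 0], [0, 0, 0], 0],
    [[2, -0.4, 0], [0, 0, 0], 0]
  ]
}}

```text
clock: 5.13
eef_pos: [0.5594, -0.0185, 0.0593]
tool_rot: [0.101, 0.995, -0.0, -0.0]
ft_force: [-2.3, 0.5, 1.6]
grip_width: 0.0001
grasp_force: 1.3
```

Emit:
{"method": "drive_tool", "body": {
  "increments": [
    [[2, -0.4, 0], [0, 0, 0], 0],
    [[1, -0.2, 0], [0, 0, 0], 0]
  ]
}}

```text
clock: 5.3
eef_pos: [0.5617, -0.019, 0.0591]
tool_rot: [0.101, 0.995, 0.0, -0.001]
ft_force: [-7.0, 1.9, 5.2]
grip_width: 0.0002
grasp_force: 3.2
```

Emit:
{"method": "drive_tool", "body": {
  "increments": [
    [[1, -0.2, 0], [0, 0, 0], 0],
    [[0, 0, 0], [0, 0, 0], 0],
    [[0, 0, 0], [0, 0, 0], 0]
  ]
}}

```text
clock: 5.55
eef_pos: [0.5617, -0.019, 0.059]
tool_rot: [0.101, 0.995, 0.0, -0.002]
ft_force: [-6.7, 2.0, 5.0]
grip_width: -0.0003
grasp_force: 3.2
```

Emit:
{"method": "drive_tool", "body": {
  "increments": [
    [[0.5, -0.1, 0], [0, 0, 0], 0],
    [[0, 0, 0], [0, 0, 0], 0],
    [[0, 0, 0], [0, 0, 0], 0]
  ]
}}

```text
clock: 5.8
eef_pos: [0.5616, -0.019, 0.059]
tool_rot: [0.101, 0.995, 0.0, -0.002]
ft_force: [-7.6, 0.9, 6.6]
grip_width: -0.0
grasp_force: 3.8
```

Emit:
{"method": "drive_tool", "body": {
  "increments": [
    [[-15, 3, 0], [0, 0, 0], 0],
    [[-5, 1, 30], [0, 0, 0], 0],
    [[0, 0, 40], [0, 0, 0], 0],
    [[0, 0, 40], [0, 0, 0], 0],
    [[0, 0, 40], [0, 0, 0], 0],
    [[-12, -35, 10], [0, 0, 0], 0],
    [[-15, -36, 0], [0, 0, 0], 0],
    [[-15, -36, 0], [0, 0, 0], 0]
  ]
}}

```text
clock: 6.47
eef_pos: [0.5036, -0.1236, 0.2213]
tool_rot: [0.1, 0.995, -0.001, 0.003]
ft_force: [0.0, -0.3, 0.0]
grip_width: 0.0003
grasp_force: 0.0
```

Emit:
{"method": "drive_tool", "body": {
  "increments": [
    [[-15, -36, 0], [0, 0, 0], 0],
    [[-15, -36, 0], [0, 0, 0], 0],
    [[-12, -30, 0], [0, 0, 0], 0],
    [[-10, -20, 0], [0, 0, 0], 0],
    [[0, 0, 0], [0, 0, 0], 0],
    [[0, 0, 0], [0, 0, 0], 0],
    [[0, 0, 0], [0, 0, 0], 0]
  ]
}}

```text
clock: 7.05
eef_pos: [0.4504, -0.2445, 0.2193]
tool_rot: [0.101, 0.995, -0.0, 0.0]
ft_force: [0.2, -0.4, -0.1]
grip_width: 0.0003
grasp_force: 0.0
```

```bash
python3 - <<'E'
from h import *
p=camera("wrist"); print(get_obs()["eef_pos"],proj(p,[[.4156,-.2636,.119]]))
s=silhouettes("pin",p); print([(x["conf"],x["bbox"]) for x in s])
u,v=proj(p,[[.4156,-.2636,.1]])[0].astype(int); x=min(max(u-70,0),500);y=min(max(v-65,0),270)
save(p,"w3",(x,y,x+140,y+130,4.5)); print(x,y)
np.savez("w3.npz",**{k:p[k] for k in ["K","k1","view"]})
E
```

```text
[ 0.45050334 -0.24394448  0.21930686] [[287.31012015 164.51341433]]
[(0.79, [266.7, 144.0, 302.9, 179.3]), (0.65, [446.6, 220.0, 550.7, 321.4])]
219 95
```

View pics/w3.png

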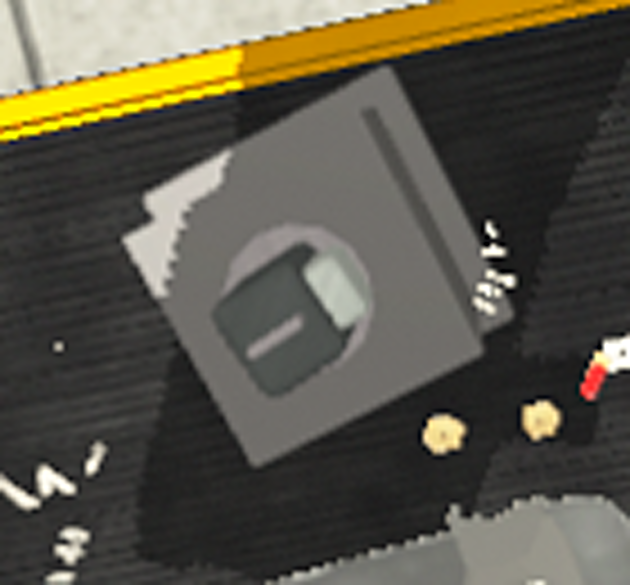

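The pin's grip block is in the middle with its pale button on the upper right (crop ~(335,288)). The block's top line runs (250,355)→(300,322), the block corners are at (212,318), (275,398) and (305,242), and the collar circle is centred near (298,297).

```bash
python3 - <<'E'
from h import *
p=dict(np.load("w3.npz")); f=lambda u,v:(219+u/4.5,95+v/4.5)
P=lambda u,v,z: onz(p,f(u,v),z)[:2]
for zt in (.070,.076):
    S=[P(*c,zt) for c in [(143,195),(387,65),(483,352),(258,467)]]
    print("stand",zt,np.mean([S[1],S[3]],0).round(4),[np.linalg.norm(S[i]-S[i-1]).round(4) for i in range(4)])
    z=zt+.043
    a,b,c=P(212,318,z),P(275,398,z),P(305,242,z)
    an=lambda d:np.degrees(np.arctan2(d[1],d[0])).round(1)
    print("block x-side",np.linalg.norm(b-a),an(b-a),"y-side",np.linalg.norm(c-a),an(c-a),"line",an(P(300,322,z)-P(250,355,z)))
    print("block centre",((b+c)/2).round(4), "collar",[P(u,v,zt+.005).round(4) for u,v in [(298,297),(372,290),(298,222)]])
    bt=[P(u,v,zt+.039) for u,v in [(304,266),(330,250),(367,310),(341,330)]]; print("button",np.mean(bt,0).round(4),an(bt[3]-bt[0]),an(bt[2]-bt[1]))
E
```

```text
stand 0.07 [ 0.4152 -0.2658] [np.float64(0.0667), np.float64(0.0607), np.float64(0.0662), np.float64(0.0591)]
block x-side 0.019654786335111477 24.4 y-side 0.023448309788366616 116.7 line 111.4
block centre [ 0.4174 -0.2682] collar [array([ 0.4185, -0.271 ]), array([ 0.4203, -0.2546]), array([ 0.4025, -0.2672])]
button [ 0.4137 -0.2586] 17.1 19.0
stand 0.076 [ 0.4145 -0.265 ] [np.float64(0.0653), np.float64(0.0594), np.float64(0.0648), np.float64(0.0579)]
block x-side 0.01918074105136322 24.4 y-side 0.022882770154532613 116.7 line 111.4
block centre [ 0.4165 -0.2672] collar [array([ 0.4176, -0.2701]), array([ 0.4194, -0.2541]), array([ 0.402 , -0.2664])]
button [ 0.4129 -0.2579] 17.1 19.0
```

Emit:
{"method": "drive_tool", "body": {
  "increments": [
    [[0, -2, -8], [0, 0, 6.7], 1],
    [[0, -2, -8], [0, 0, 6.7], 1],
    [[0, -2, -8], [0, 0, 6.7], 1],
    [[0, -2, -8], [0, 0, 6.7], 1],
    [[0, -2, -8], [0, 0, 6.7], 1],
    [[0, 0, 0], [0, 0, 0], 1],
    [[0, 0, 0], [0, 0, 0], 1],
    [[0, 0, 0], [0, 0, 0], 1]
  ]
}}

```text
clock: 7.82
eef_pos: [0.4505, -0.2538, 0.1797]
tool_rot: [-0.189, 0.982, -0.0, 0.0]
ft_force: [-0.4, 0.2, 0.0]
grip_width: 0.0856
grasp_force: 0.0
```

```bash
python3 - <<'E'
from h import *
p=camera("wrist"); o=get_obs(); print(o["eef_pos"],o["tool_rot"],o["joint_pos"])
s=silhouettes("pin",p); print([(x["conf"],x["bbox"]) for x in s])
u,v=proj(p,[[.4175,-.267,.1]])[0].astype(int); x=min(max(u-50,0),540);y=min(max(v-45,0),310)
save(p,"w4",(x,y,x+100,y+90,6.5)); print(x,y)
np.savez("w4.npz",**{k:p[k] for k in ["K","k1","view"]})
E
```

```text
[ 0.45054229 -0.25402722  0.17993003] [-1.89422876e-01  9.81895449e-01 -3.30148553e-04  4.38806603e-04] [-5.13433779e-01  3.01410799e-01 -4.92273262e-02  1.21906184e+00
  6.47457473e-05 -8.94582499e-01]
[(0.82, [295.5, 137.5, 334.5, 178.0])]
268 117
```

View pics/w4.png

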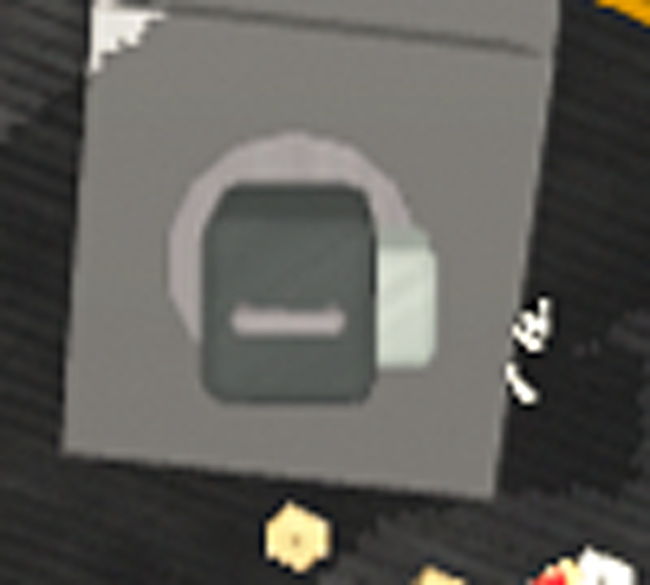

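The tool is aligned with the pin: the grip block's top face spans (204–375, ~215–403), its edges parallel to the image axes, button to the right (375–437). The collar's left edge is at 168 and its top at 132.

```bash
python3 - <<'E'
from h import *
p=dict(np.load("w4.npz")); f=lambda u,v:(268+u/6.5,117+v/6.5)
P=lambda u,v,z: onz(p,f(u,v),z)[:2]
n=lambda a:np.linalg.norm(a).round(4)
o=get_obs(); ty=np.radians(2*np.degrees(np.arctan2(.981895,-.189423))-90); ey=np.array([np.cos(ty),np.sin(ty)]); ex=np.array([-ey[1],ey[0]])*-1 # pin x
print("tool y deg",np.degrees(ty))
for zt in (.070,.076):
    z=zt+.043
    L,R,F,B=P(204,320,z),P(375,320,z),P(289,403,z),P(289,220,z)
    print(zt,"w",n(R-L),"len",n(F-B),"c from front",((L+R)/2@ey*ey+(F@ex-.011)*ex).round(4),"c mid",((L+R)/2@ey*ey+((F+B)/2@ex)*ex).round(4))
    zc=zt+.005; l,t=P(168,245,zc),P(298,132,zc)
    print(" collar c",((l@ey+.017)*ey+(t@ex+.017)*ex).round(4))
    bb=P(437,300,zt+.039); print(" button face from axis",((bb-(L+R)/2)@ey).round(4))
    print(" stand w",n(P(65,452,zt)-P(495,497,zt)))
    zz=zt+.039; print(" button x centre", ((P(405,240,zz)+P(405,368,zz))/2@ex).round(4), ((F@ex)-.011).round(4))
E
```

```text
tool y deg 111.8382386802831
0.07 w 0.0192 len 0.0207 c from front [ 0.4182 -0.2712] c mid [ 0.4188 -0.2709]
 collar c [ 0.4188 -0.2705]
 button face from axis 0.0168
 stand w 0.0599
 button x centre 0.2877 0.2873
0.076 w 0.0186 len 0.0201 c from front [ 0.4168 -0.2716] c mid [ 0.4177 -0.2712]
 collar c [ 0.4182 -0.2702]
 button face from axis 0.0163
 stand w 0.0585
 button x centre 0.2867 0.2859
```

Emit:
{"method": "drive_tool", "body": {
  "increments": [
    [[-16, -8, 0], [0, 0, 0], 1],
    [[-16, -8.3, 0], [0, 0, 0], 1],
    [[0, 0, -25], [0, 0, 0], 1],
    [[0, 0, -25], [0, 0, 0], 1],
    [[0, 0, -25], [0, 0, 0], 1],
    [[0, 0, -20], [0, 0, 0], 1],
    [[0, 0, -7], [0, 0, 0], 1],
    [[0, 0, 0], [0, 0, 0], 1]
  ]
}}

```text
clock: 8.58
eef_pos: [0.4168, -0.2699, 0.0759]
tool_rot: [-0.19, 0.982, 0.001, -0.001]
ft_force: [-0.3, 0.1, 0.3]
grip_width: 0.0855
grasp_force: 0.0
```

Emit:
{"method": "drive_tool", "body": {
  "increments": [
    [[0, 0, 0], [0, 0, 0], 0.5],
    [[0, 0, 0], [0, 0, 0], 0.4],
    [[0, 0, 0], [0, 0, 0], 0.38],
    [[0, 0, 0], [0, 0, 0], 0.36],
    [[0, 0, 0], [0, 0, 0], 0.34],
    [[0, 0, 0], [0, 0, 0], 0.32]
  ]
}}

```text
clock: 9.08
eef_pos: [0.418, -0.2705, 0.0779]
tool_rot: [-0.19, 0.982, 0.0, 0.0]
ft_force: [-0.1, 1.9, 0.5]
grip_width: 0.0272
grasp_force: 0.5
```

Emit:
{"method": "drive_tool", "body": {
  "increments": [
    [[0, 0, 0], [0, 0, 0], 0.28],
    [[0, 0, 0], [0, 0, 0], 0.2],
    [[0, 0, 0], [0, 0, 0], 0.1],
    [[0, 0, 0], [0, 0, 0], 0],
    [[0, 0, 0], [0, 0, 0], 0],
    [[0, 0, 0], [0, 0, 0], 0]
  ]
}}

```text
clock: 9.58
eef_pos: [0.4189, -0.2719, 0.0785]
tool_rot: [-0.19, 0.982, -0.001, 0.001]
ft_force: [-0.1, -1.5, 6.3]
grip_width: 0.0198
grasp_force: 60.2
```

Emit:
{"method": "drive_tool", "body": {
  "increments": [
    [[0, 0, 4], [0, 0, 0], 0],
    [[0, 0, 10], [0, 0, 0], 0],
    [[0, 0, 20], [0, 0, 0], 0],
    [[0, 0, 25], [0, 0, 0], 0],
    [[0, 0, 25], [0, 0, 0], 0],
    [[0, 0, 20], [0, 0, 0], 0],
    [[0, 0, 0], [0, 0, 0], 0],
    [[0, 0, 0], [0, 0, 0], 0]
  ]
}}

```text
clock: 10.25
eef_pos: [0.4184, -0.2709, 0.1823]
tool_rot: [-0.19, 0.982, -0.001, 0.001]
ft_force: [0.3, -0.0, -2.2]
grip_width: 0.0192
grasp_force: 59.2
```

```bash
python3 - <<'E'
from h import *
p=camera("wrist"); q=camera("scene"); o=get_obs(); print(o["eef_pos"],o["tool_rot"],o["ft_force"])
print([(x["conf"],x["bbox"]) for x in silhouettes("pin",p)],[(x["conf"],x["bbox"]) for x in silhouettes("pin",q)])
a=cv2.resize(p["image"][150:310,240:400],(560,560),interpolation=2)
u,v=proj(q,[o["eef_pos"]])[0].astype(int); b=cv2.resize(q["image"][v-30:v+50,u-17:u+17],(238,560),interpolation=2)
cv2.imwrite("pics/g.png",np.hstack([a,b])[...,::-1]); print(u,v)
E
```

```text
[ 0.41696977 -0.27006451  0.18009924] [-1.89826774e-01  9.81816766e-01  9.09805004e-04 -8.97413223e-04] [-0.92518139  0.01266281 -2.45630186]
[(0.89, [291.7, 215.0, 340.6, 307.5])] [(0.66, [346.7, 257.4, 360.8, 288.3])]
356 271
```

View pics/g.png

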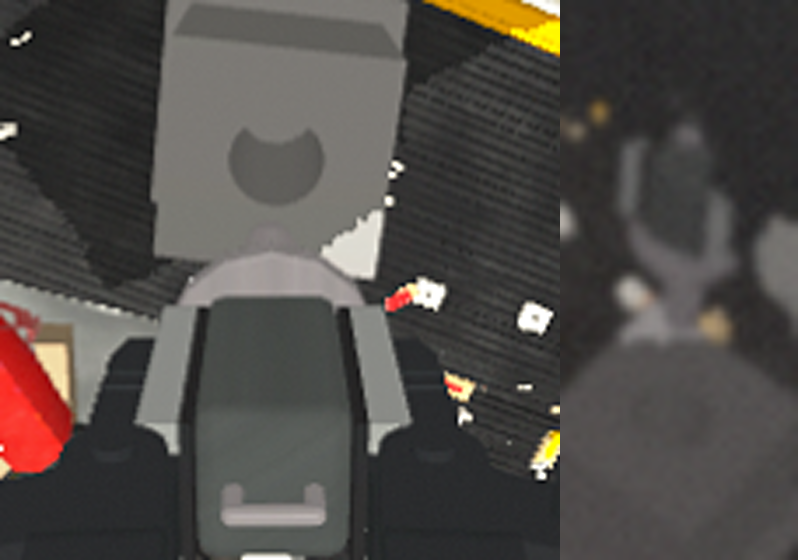

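The pin is held squarely, its button pressed between the pads (left: block centred between the fingers, collar below). On the right, the nose hangs clear above the stand. Now to the jig.

Emit:
{"method": "drive_tool", "body": {
  "increments": [
    [[0, 0, 38], [0, 0, 0], 0],
    [[6, 38, 0], [0, 0, -6.7], 0],
    [[6, 38, 0], [0, 0, -6.7], 0],
    [[6, 38, 0], [0, 0, -6.7], 0],
    [[6, 38, 0], [0, 0, -6.7], 0],
    [[30, 14, 0], [0, 0, -6.7], 0],
    [[30, 14, 0], [0, 0, 0], 0],
    [[30, 14, 0], [0, 0, 0], 0]
  ]
}}

```text
clock: 11.12
eef_pos: [0.5309, -0.0842, 0.2182]
tool_rot: [0.087, 0.996, 0.0, -0.001]
ft_force: [1.1, -0.5, -1.8]
grip_width: 0.0191
grasp_force: 59.6
```

Emit:
{"method": "drive_tool", "body": {
  "increments": [
    [[30, 15, 0], [0, 0, 0], 0],
    [[30, 15, 0], [0, 0, 0], 0],
    [[20, 10, 0], [0, 0, 0], 0],
    [[10, 5, 0], [0, 0, 0], 0],
    [[0, 0, -30], [0, 0, 0], 0],
    [[0, 0, -20], [0, 0, 0], 0],
    [[0, 0, 0], [0, 0, 0], 0],
    [[0, 0, 0], [0, 0, 0], 0]
  ]
}}

```text
clock: 11.78
eef_pos: [0.6189, -0.0405, 0.1666]
tool_rot: [0.087, 0.996, -0.0, -0.003]
ft_force: [0.4, 0.1, -0.6]
grip_width: 0.0195
grasp_force: 59.6
```

Emit:
{"method": "drive_tool", "body": {
  "increments": [
    [[5.7, 10, -20], [0, 0, 0], 0],
    [[0, 0, -20], [0, 0, 0], 0],
    [[0, 0, 0], [0, 0, 0], 0],
    [[0, 0, 0], [0, 0, 0], 0],
    [[0, 0, 0], [0, 0, 0], 0],
    [[0, 0, 0], [0, 0, 0], 0]
  ]
}}

```text
clock: 12.28
eef_pos: [0.6277, -0.031, 0.1316]
tool_rot: [0.088, 0.996, 0.0, 0.002]
ft_force: [0.5, 0.2, -1.7]
grip_width: 0.0195
grasp_force: 59.6
```

```bash
python3 - <<'E'
from h import *
p=camera("wrist"); q=camera("scene"); o=get_obs(); print(o["eef_pos"],o["tool_rot"],o["ft_force"])
a=cv2.resize(p["image"][130:290,240:400],(400,400),interpolation=2)
u,v=proj(q,[[.6245,-.031,.08]])[0].astype(int); b=cv2.resize(q["image"][v-30:v+30,u-30:u+30],(400,400),interpolation=2)
cv2.imwrite("pics/h.png",np.hstack([a,b])[...,::-1]); print(u,v)
E
```

```text
[ 0.62747265 -0.0309767   0.13119892] [8.76044517e-02 9.96154168e-01 2.65449096e-05 1.52723166e-03] [ 0.15462228  0.65645641 -1.37884896]
364 187
```

View pics/h.png

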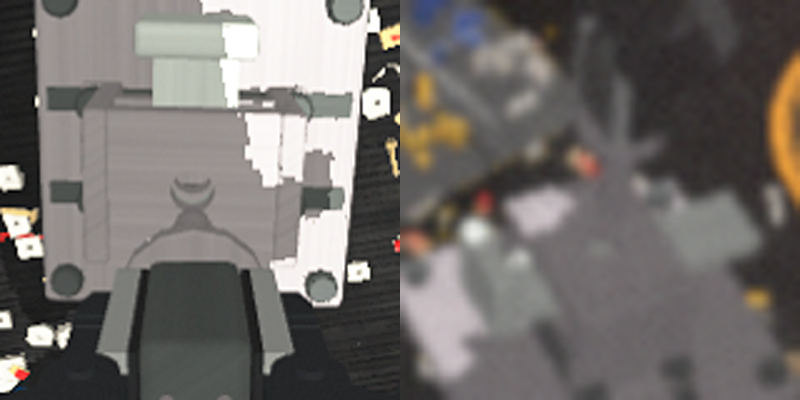

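Left: nose tip at (193,215) just beyond the hole (193,190), laterally in line. Right: pin above the head. I'll correct x by −3 mm and feel down.

Emit:
{"method": "drive_tool", "body": {
  "increments": [
    [[-3, 0.5, -5], [0, 0, 0], 0],
    [[0, 0, -5], [0, 0, 0], 0],
    [[0, 0, 0], [0, 0, 0], 0],
    [[0, 0, 0], [0, 0, 0], 0],
    [[0, 0, 0], [0, 0, 0], 0]
  ]
}}

```text
clock: 12.8
eef_pos: [0.6234, -0.0302, 0.1191]
tool_rot: [0.087, 0.996, -0.0, -0.0]
ft_force: [0.7, 0.3, -1.9]
grip_width: 0.0195
grasp_force: 59.6
```

Emit:
{"method": "drive_tool", "body": {
  "increments": [
    [[0, 0, -2], [0, 0, 0], 0],
    [[0, 0, -2], [0, 0, 0], 0],
    [[0, 0, -1.5], [0, 0, 0], 0],
    [[0, 0, 0], [0, 0, 0], 0],
    [[0, 0, 0], [0, 0, 0], 0]
  ]
}}

```text
clock: 13.22
eef_pos: [0.6234, -0.0301, 0.1136]
tool_rot: [0.087, 0.996, -0.0, -0.0]
ft_force: [-0.6, -0.0, -2.1]
grip_width: 0.0194
grasp_force: 59.6
```

Emit:
{"method": "drive_tool", "body": {
  "increments": [
    [[0.8, -0.3, 0], [0, 0, 0], 0],
    [[0, 0, -1.5], [0, 0, 0], 0],
    [[0, 0, -1.5], [0, 0, 0], 0],
    [[0, 0, 0], [0, 0, 0], 0],
    [[0, 0, 0], [0, 0, 0], 0]
  ]
}}

```text
clock: 13.63
eef_pos: [0.6242, -0.0305, 0.1106]
tool_rot: [0.087, 0.996, -0.0, -0.0]
ft_force: [-0.4, -0.2, -1.7]
grip_width: 0.019
grasp_force: 59.6
```

Emit:
{"method": "drive_tool", "body": {
  "increments": [
    [[0, 0, -1.5], [0, 0, 0], 0],
    [[0, 0, -1.5], [0, 0, 0], 0],
    [[0, 0, 0], [0, 0, 0], 0]
  ]
}}

```text
clock: 13.88
eef_pos: [0.6241, -0.0305, 0.1074]
tool_rot: [0.087, 0.996, -0.0, -0.0]
ft_force: [-0.1, 0.5, -1.7]
grip_width: 0.0192
grasp_force: 59.6
```

Emit:
{"method": "drive_tool", "body": {
  "increments": [
    [[0, 0, -1.5], [0, 0, 0], 0],
    [[0, 0, -1.5], [0, 0, 0], 0],
    [[0, 0, 0], [0, 0, 0], 0]
  ]
}}

```text
clock: 14.13
eef_pos: [0.6243, -0.0305, 0.1045]
tool_rot: [0.087, 0.996, -0.0, -0.0]
ft_force: [0.1, -0.6, -0.9]
grip_width: 0.0196
grasp_force: 59.6
```

Emit:
{"method": "drive_tool", "body": {
  "increments": [
    [[0, 0, -1.5], [0, 0, 0], 0],
    [[0, 0, -1.5], [0, 0, 0], 0],
    [[0, 0, 0], [0, 0, 0], 0]
  ]
}}

```text
clock: 14.38
eef_pos: [0.6246, -0.0305, 0.1017]
tool_rot: [0.087, 0.996, -0.0, 0.0]
ft_force: [1.5, 0.2, -1.2]
grip_width: 0.0194
grasp_force: 59.6
```

Emit:
{"method": "drive_tool", "body": {
  "increments": [
    [[0, 0, -1.5], [0, 0, 0], 0],
    [[0, 0, -1.5], [0, 0, 0], 0],
    [[0, 0, 0], [0, 0, 0], 0]
  ]
}}

```text
clock: 14.63
eef_pos: [0.6248, -0.0306, 0.0989]
tool_rot: [0.087, 0.996, -0.0, 0.001]
ft_force: [2.3, -0.3, -1.5]
grip_width: 0.0194
grasp_force: 59.6
```

Emit:
{"method": "drive_tool", "body": {
  "increments": [
    [[0, 0, -1.5], [0, 0, 0], 0],
    [[0, 0, -1.5], [0, 0, 0], 0],
    [[0, 0, 0], [0, 0, 0], 0]
  ]
}}

```text
clock: 14.88
eef_pos: [0.6248, -0.0306, 0.0959]
tool_rot: [0.087, 0.996, -0.0, 0.001]
ft_force: [1.8, -1.8, -0.3]
grip_width: 0.0196
grasp_force: 59.7
```

Emit:
{"method": "drive_tool", "body": {
  "increments": [
    [[0, 0, -1.5], [0, 0, 0], 0],
    [[0, 0, -1.5], [0, 0, 0], 0],
    [[0, 0, 0], [0, 0, 0], 0]
  ]
}}

```text
clock: 15.13
eef_pos: [0.6245, -0.0305, 0.0925]
tool_rot: [0.087, 0.996, -0.0, 0.0]
ft_force: [1.9, -1.0, -0.4]
grip_width: 0.0194
grasp_force: 59.7
```

Emit:
{"method": "drive_tool", "body": {
  "increments": [
    [[0, 0, -1.5], [0, 0, 0], 0],
    [[0, 0, -1.5], [0, 0, 0], 0],
    [[0, 0, 0], [0, 0, 0], 0]
  ]
}}

```text
clock: 15.38
eef_pos: [0.6243, -0.0305, 0.0894]
tool_rot: [0.087, 0.996, 0.0, -0.0]
ft_force: [1.8, -1.3, -1.7]
grip_width: 0.0192
grasp_force: 59.6
```

Emit:
{"method": "drive_tool", "body": {
  "increments": [
    [[0, 0, -1.5], [0, 0, 0], 0],
    [[0, 0, -1.5], [0, 0, 0], 0],
    [[0, 0, -1.5], [0, 0, 0], 0],
    [[0, 0, -1.5], [0, 0, 0], 0],
    [[0, 0, 0], [0, 0, 0], 0]
  ]
}}

```text
clock: 15.8
eef_pos: [0.6241, -0.0305, 0.0834]
tool_rot: [0.087, 0.996, -0.0, -0.0]
ft_force: [1.8, -0.7, -1.7]
grip_width: 0.0193
grasp_force: 59.5
```

Emit:
{"method": "drive_tool", "body": {
  "increments": [
    [[0, 0, -1.5], [0, 0, 0], 0],
    [[0, 0, -1.5], [0, 0, 0], 0],
    [[0, 0, -1.5], [0, 0, 0], 0],
    [[0, 0, -1.5], [0, 0, 0], 0],
    [[0, 0, 0], [0, 0, 0], 0]
  ]
}}

```text
clock: 16.22
eef_pos: [0.6241, -0.0305, 0.0773]
tool_rot: [0.087, 0.996, -0.0, -0.0]
ft_force: [2.5, -1.3, -2.3]
grip_width: 0.0196
grasp_force: 59.5
```

Emit:
{"method": "drive_tool", "body": {
  "increments": [
    [[0, 0, -1.5], [0, 0, 0], 0],
    [[0, 0, -1.5], [0, 0, 0], 0],
    [[0, 0, -1], [0, 0, 0], 0],
    [[0, 0, 0], [0, 0, 0], 0]
  ]
}}

```text
clock: 16.55
eef_pos: [0.6242, -0.0305, 0.0735]
tool_rot: [0.087, 0.996, -0.0, -0.0]
ft_force: [2.1, -0.6, -1.9]
grip_width: 0.0191
grasp_force: 59.5
```

Emit:
{"method": "drive_tool", "body": {
  "increments": [
    [[0, 0, -1], [0, 0, 0], 0],
    [[0, 0, -1], [0, 0, 0], 0],
    [[0, 0, 0], [0, 0, 0], 0]
  ]
}}

```text
clock: 16.8
eef_pos: [0.6242, -0.0304, 0.0716]
tool_rot: [0.087, 0.996, -0.0, -0.0]
ft_force: [1.1, -1.4, -2.1]
grip_width: 0.0194
grasp_force: 59.6
```

Emit:
{"method": "drive_tool", "body": {
  "increments": [
    [[0, 0, -1], [0, 0, 0], 0],
    [[0, 0, 0], [0, 0, 0], 0]
  ]
}}

```text
clock: 16.97
eef_pos: [0.6242, -0.0304, 0.0706]
tool_rot: [0.087, 0.996, 0.0, -0.0]
ft_force: [1.4, -0.0, -0.8]
grip_width: 0.0192
grasp_force: 59.6
```

Emit:
{"method": "drive_tool", "body": {
  "increments": [
    [[0, 0, -0.8], [0, 0, 0], 0],
    [[0, 0, 0], [0, 0, 0], 0]
  ]
}}

```text
clock: 17.13
eef_pos: [0.6243, -0.0305, 0.0706]
tool_rot: [0.087, 0.996, 0.0, 0.0]
ft_force: [-0.2, -0.8, 2.3]
grip_width: 0.0193
grasp_force: 60.2
```

Emit:
{"method": "drive_tool", "body": {
  "increments": [
    [[0, 0, -0.5], [0, 0, 0], 0],
    [[0, 0, 0], [0, 0, 0], 0.7],
    [[0, 0, 0], [0, 0, 0], 0.7],
    [[0, 0, 0], [0, 0, 0], 0.7],
    [[0, 0, 0], [0, 0, 0], 0.7]
  ]
}}

```text
clock: 17.55
eef_pos: [0.6239, -0.0304, 0.0691]
tool_rot: [0.087, 0.996, -0.0, -0.001]
ft_force: [0.2, -0.1, -0.2]
grip_width: 0.0596
grasp_force: 0.0
```

Emit:
{"method": "drive_tool", "body": {
  "increments": [
    [[0, 0, 15], [0, 0, 0], 0.7],
    [[0, 0, 30], [0, 0, 0], 0.7],
    [[0, 0, 30], [0, 0, 0], 0.7],
    [[0, 0, 30], [0, 0, 0], 0.7],
    [[-5, 0, 20], [0, 0, 0], 0.7],
    [[0, 0, 0], [0, 0, 0], 0.7]
  ]
}}

```text
clock: 18.05
eef_pos: [0.6216, -0.0307, 0.2003]
tool_rot: [0.087, 0.996, 0.0, 0.005]
ft_force: [1.0, -0.8, 1.1]
grip_width: 0.0598
grasp_force: 0.0
```

```bash
python3 - <<'E'
from h import *
p=camera("wrist"); q=camera("scene"); o=get_obs(); print(o["eef_pos"],o["ft_force"])
a=cv2.resize(p["image"][130:290,240:400],(400,400),interpolation=2)
u,v=proj(q,[[.6245,-.031,.08]])[0].astype(int); b=cv2.resize(q["image"][v-30:v+30,u-30:u+30],(400,400),interpolation=2)
cv2.imwrite("pics/e.png",np.hstack([a,b])[...,::-1])
E
```

```text
[ 0.61973985 -0.03055822  0.19533667] [-0.51406601  0.07535883 -0.1411144 ]
```

View pics/e.png

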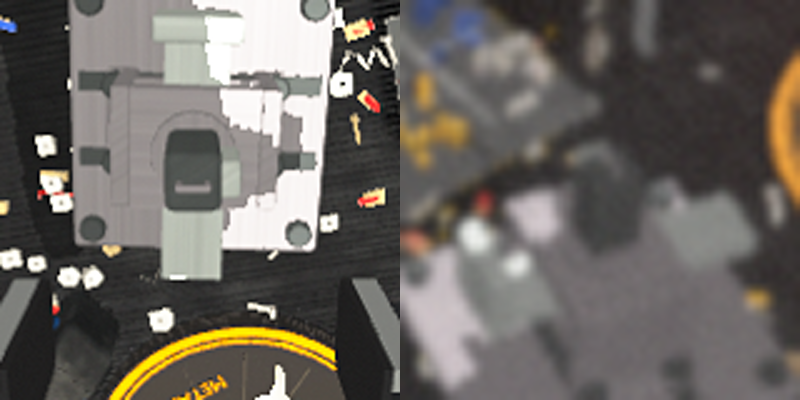

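The pin stands upright with its collar flat on the head and the button out again at (230,175). The slide is home and the fingers are clear.

```bash
python3 -c "
from workcell import job_done; print(job_done())"
```

```text
the job is handed in; nothing more can be done
None
```

The slide is pushed home and the pin is seated through head and slide with its button out. It was handed in after about 18 s of the 72 s allowed; no verdict was returned. The highest force I read on the tool was about 10 N.

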